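Set the crosscut length stop and butt the oak piece against it

ROBOT

A 6-joint arm with a two-finger parallel gripper is mounted at the origin on a cart in front of the work surface, level with it; the furniture and walls round the work are solid. World frame = base frame: x ahead of the robot, y to its left, z up, the work surface at z = 0. Lengths are in m, angles in rad, forces in N, time in s.
With the tool pointing down it reaches from about 0.25 to 0.725 m from the base axis. Payload 4 kg.
Tool frame: the origin (TCP) lies between the finger pads; the fingertips stand 11 mm ahead of it and the grasp point (between the pads) lies 8 mm behind it (tcp_to_tips is the z of the fingertips in the tool frame, in m); z points along the fingers, y is the direction in which the jaws open and shut (so a half turn about z gives the same grasp; the last joint's range is limited). The gripper opens to 85 mm and grips with 20 to 120 N. Pads are 22 mm wide; open, the fingers measure 114 mm over their backs; the gripper's body (76 mm by 85 mm) begins 54 mm behind the grasp point. The pads swing forward as they close: fully open they stand 13 mm farther back than shut.
Start: joints at [-1.111, 0.241, 0.005, 1.335, 0, 1.571], TCP at [0.222, -0.448, 0.242] pointing down, gripper open.
Joint ranges: [-2.72, 2.72], [-1.05, 1.87], [-1.09, 1.28], [-1.99, 2.15], [-1.42, 1.44], [-3.14, 3.14]. Speed limits (rad/s): [2.79, 2.79, 3.14, 3.14, 3.14, 3.14].

INTERFACE

Orientations are given as a unit quaternion [x, y, z, w].
In Python, from workcell import * gives the robot as it stands.
- The arm moves only by the tool move_arm, never from a script. Its argument "moves" is a list that holds one entry, the list of rows, each a list of 7 numbers: the shift along the world's x, y, z in units of 500 mm (1.0 is 500 mm), then the turn, a rotation vector about the world's x, y, z in units of 30 degrees (1.0 is 30 degrees), then the closure, from -1 (fully open) to 1 (shut), so that 0 is half open. A call has 1 to 8 rows; each row shifts and turns the pose as measured when the row begins; what a row does not reach is not made up. A row lasts 1/12 s, in which the tool goes at most 41.7 mm and 7.16 degrees, less where a joint would pass 70% of its speed; a pose out of reach is approached as far as the arm can. A call with a number of a shift or a turn outside -1 to 1 is refused whole. A call with a gripper value outside its range is refused whole. The fingers move at their own pace and stop on an object; the grip force is fixed at half the most. Time passes only in rows, so rows that do not move let the fingers close. It gives the time, the measured TCP pose, the force and the opening at its end, in the units of the state.
- get_obs(): the state, without advancing time (a new reading comes with each control period).
- camera(name): name is "side" or "top" or "wrist"; returns a dict with "pixels" (420x560x3 uint8, red, green, blue), "range_z" (420x560 float32, m along the optical axis (not along the pixel's ray), 0 where there is no reading), "fx", "fy", "cx", "cy" (pixels), "extrinsics" (4x4, takes a point from camera to world coordinates). Camera axes: x right, y down, z forward; pixel columns grow to the right and rows downward; lengths in m; the calibration is good to about 2 mm. A picture is of the moment at which its call begins.
- job_done(): hands the job in, once; it reports no verdict.
The state is a dict: "clock": time; "joint_pos": joint angles; "joint_vel": joint speeds; "tau": joint torques, N m; "eef_pos": TCP position; "tool_rot": TCP orientation; "ft_force": force on the tool from outside, world axes, zero at the start; "ft_torque": the same for the moment, N m; "grip_width": finger opening in m.
Only numpy, scipy, OpenCV 4.12 (cv2) and the standard library are available. Lean on these libraries where they do the work, as an engineer would, in place of code of your own. Each camera call takes 0.05 s, during which the arm holds its last target.

TASK

Set up the crosscut jig by pushing only, lifting nothing: with the fingertips, push the blue sliding stop along its fence towards the red detent block until its spring pin drops into the notch, and no further. Then push the oak piece along the channel, gently, until its end butts against the stop, leaving the stop clicked in its notch. Leave the other tools and offcuts where they are and finish clear of everything.

Things in the scene. Friction and masses are not known exactly. Their poses are not given: they have to be found in the camera images.
- jig: Fixed plywood jig, y -205 to 240 mm, x -41 to 49 mm in its frame. Origin on the bench under the channel's middle line; y along the fence (to the robot's left), x to the fence, z up. Channel 50 mm wide (x +-25), floor 18 mm above the bench, open at both ends; aluminium fence behind it (x 25 to 47 mm, top 52 mm above the bench), lip in front (x -35 to -25 mm, top 26 mm).
- stop (a joint): Travel of the blue stop (m): 0 = pin at jig y 185 mm; grows to -y, at most 0.170; starts at 0 to 0.05, on the +y side of the red block. It stays where left: friction about 1 N; 3 to 6 N push it up the red block's ramp, then the resistance vanishes as the pin drops in and draws the stop on some millimetres; getting out of the notch takes about 8 to 10 N, either way.
- push_face (a point): Middle of the stop's left (+y) end face, with a black pad, the face to push: 47 mm wide, 20 to 78 mm above the bench; this point is 50 mm above the bench on the channel's middle line, 35 mm to +y of the pin's axis. The stop is a blue block 70 mm long along the fence, hanging in the channel and reaching over the fence, top at 78 mm; brass housing to 92 mm and black pin knob to 104 mm on top.
- stop_face (a point): Middle of the stop's right (-y) end face, against which the oak piece is to butt: 35 mm to -y of the pin's axis, on the channel's middle line, 34 mm above the bench. Same axes as the jig.
- stop_pin (a point): Point on the spring pin's axis at the height of the fence's top (52 mm above the bench). It travels with the stop but not up and down with the pin. Axes as the jig's.
- pin (a joint): Height of the spring pin in m: 0 when right down (on the bare fence, or dropped in the notch), about 0.003 as it passes over a ridge of the red block.
- detent_block: Red detent block on top of the fence, 42 mm long: ramp rising 5 mm, ridge, notch, ridge, ramp down; ridges 6.5 mm either side of the notch's middle. Origin in the middle of the notch at the height of the fence's top, axes as the jig's. Its place along the fence differs between starts. The pin is in when stop_pin is at this origin (under 1 mm play).
- oak_center (a point): Centre, half-way up, of the loose oak offcut: 45 mm wide (x), 120 mm long (y, along the channel), 32 mm high, about 0.13 kg, lying in the channel on the -y side of the stop with its top 50 mm above the bench. Too long to grip by its ends.
- oak_end (a point): Middle of the oak offcut's left (+y) end, the end that is to butt against the stop, half-way up.
- oak: The same oak offcut; origin in the middle of its underside.
- square: Bystander: try square 181 x 121 x 17 mm lying behind the jig. Leave alone.
- plane: Bystander: iron block plane 44 x 157 x 43 mm behind the jig. Leave alone.
Mind the look-alikes: they are no part of the job. What is shaped like the oak but purple is not meant.

How it is judged:
On the way, in this order (a step that is already met when the one before it is completed fails the run):
1. the stop has been pushed until its pin is down in the notch of the red block (within 3 mm), and is still (y of stop_pin in the frame of detent_block between -0.003 and 0.003 m and value of joint pin below 0.0015 m and velocity of joint stop between -0.01 and 0.01 m/s), for 0.2 s.
2. with the stop in its notch, the oak piece lies in the channel with its end against the stop (all of step 1 and y of oak_end in the frame of stop_face between -0.003 and 0.002 m and angle between the y axis of oak_end and the y axis of jig, either way round below 0.08 rad and angle between oak_center's own z axis and vertical below 0.1 rad and height (world z) of oak_center below 0.04 m and x of oak_center in the frame of jig between -0.008 and 0.008 m), for 0.2 s.
At the end, for the whole second after the job is handed in: The stop's pin is down in the notch (pin axis within 3 mm of the notch's middle, pin raised less than 1.5 mm, stop still), and the oak piece lies flat in the channel, along it within 0.08 rad, at rest, the gap between its end and the stop under 3 mm (all of step 2 and linear speed of oak below 0.01 m/s); the robot touches nothing.
It fails at once if the stop is pushed on past the notch, over the far ridge of the red block (y of stop_pin in the frame of detent_block below -0.01 m).
It fails at once if the oak piece is lifted or tipped (height (world z) of oak_center above 0.044 m or angle between oak_center's own z axis and vertical above 0.25 rad).
It fails at once if a bystander (try square, block plane or walnut offcut) is moved more than 15 mm (distance of any of square, plane, walnut from where it was at the start of the episode above 0.015 m).
It also fails if it takes over 58 s, if anything falls off the work surface, if the arm or the gripper's body presses on something with over 40 N, if the wrist force passes 120 N, or if a joint passes its speed limit or range.

## Working session

There is one attempt and no reset: what is moved stays moved. The work goes in short steps, Python scripts to look and compute and a tool call to move; the robot and the scene stay as the last step left them, time stands still between calls to the robot, and variables do not carry over. Pictures are saved under pics/ and viewed, and the job is handed in when it is done.

Besides the shell and the picture viewer there is one more tool, called after "Emit:" by a JSON object that holds its "name" and its "arguments", one argument or row to a line. move_arm: Moves the arm, as the interface text tells. Shifts and turns lie within -1 to 1; 1 stands for 500 mm of shift or 30 degrees of turn. Its arguments: {"type":"object","properties":{"moves":{"type":"array","items":{"type":"array","items":{"type":"array","items":{"type":"number"}}}}},"required":["moves"]}

```bash
ls; mkdir -p pics; cat > h.py <<'E'
from workcell import *
import numpy as np, cv2
def snap(n,f):
    c=camera(n); np.savez('pics/'+f+'.npz',**{k:np.array(v) for k,v in c.items()})
    cv2.imwrite('pics/'+f+'.png',cv2.cvtColor(c['pixels'],cv2.COLOR_RGB2BGR)); return c
def load(f): return dict(np.load('pics/'+f+'.npz'))
def pt(c,u,v,r=1):
    u=int(round(u));v=int(round(v)); z=c['range_z'][v-r:v+r+1,u-r:u+r+1]; z=np.median(z[z>0])
    p=np.array([(u-c['cx'])/c['fx']*z,(v-c['cy'])/c['fy']*z,z,1]); return (c['extrinsics']@p)[:3]
E
python3 - <<'E'
from h import *
for n in ('top','side','wrist'): snap(n,n+'0')
print(get_obs())
E
```

```text
pics
{'clock': 0.15, 'joint_pos': array([-1.11097046e+00,  2.41270583e-01,  4.03395111e-03,  1.33517662e+00,
       -3.15813485e-05,  1.57080075e+00]), 'joint_vel': array([ 0.00124251, -0.00384434,  0.00374252, -0.00051846, -0.00068024,
        0.00119762]), 'tau': array([ 1.10055393e-03, -3.72635365e+01,  2.52638644e+01,  1.23920859e-02,
        4.63795675e-05,  1.24706133e-05]), 'eef_pos': array([ 0.22168708, -0.44766378,  0.24160222]), 'tool_rot': array([ 9.73686423e-01,  2.27890534e-01, -1.99620081e-04, -7.83591720e-04]), 'ft_force': array([-0.65431951, -0.03701826,  0.69307171]), 'ft_torque': array([ 0.01603243,  0.02330861, -0.02938478]), 'grip_width': 0.08518104170016756}
```

View pics/top0.png

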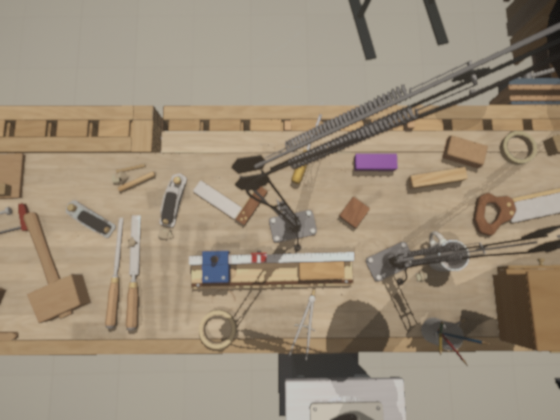

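View pics/side0.png

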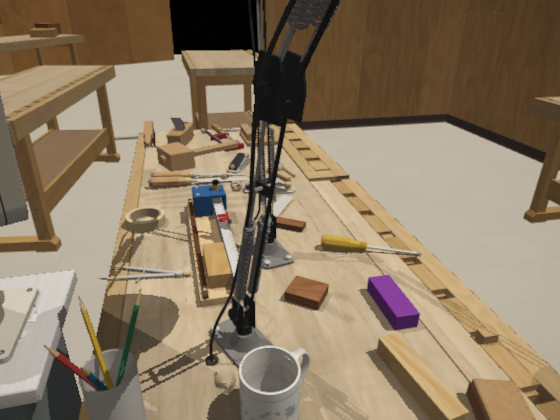

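View pics/wrist0.png

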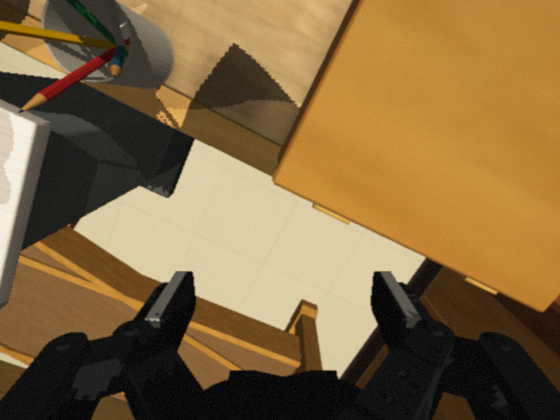

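```bash
python3 - <<'E'
from h import *
c=load('top0'); im=cv2.imread('pics/top0.png')
cv2.imwrite('pics/top0c.png',cv2.resize(im[235:300,180:365],None,fx=4.3,fy=4.3,interpolation=cv2.INTER_CUBIC))
im=cv2.imread('pics/side0.png')
cv2.imwrite('pics/side0c.png',cv2.resize(im[170:310,170:310],None,fx=4.2,fy=4.2,interpolation=cv2.INTER_CUBIC))
print(c['fx'],c['extrinsics'].round(3))
# height map
H,W=c['range_z'].shape
v,u=np.mgrid[:H,:W];z=c['range_z']
P=np.stack([(u-c['cx'])/c['fx']*z,(v-c['cy'])/c['fy']*z,z,np.ones_like(z)],-1)@c['extrinsics'].T
hz=P[...,2]
o=cv2.applyColorMap((np.clip(hz,0,.6)/.6*255).astype(np.uint8),cv2.COLORMAP_JET)
cv2.imwrite('pics/hz.png',o)
for n,(a,b) in dict(lampA_head=(245,163),lampA2=(250,183),armA=(300,130),elA=(268,190),lampA_base=(300,228),armB=(480,248),headB=(540,232),B=(440,258),blue=(210,272),knob=(218,262),red=(258,258),oak=(320,270),fl=(200,260),fr=(345,257),purple=(376,162),box=(530,300),jigl=(196,277),jigr=(350,281),walnut=(254,204)).items(): print(n,pt(c,a,b).round(3))
E
```

```text
381.9384062166287 [[-0.017 -0.985  0.17   0.431]
 [-1.     0.016 -0.012  0.178]
 [ 0.009 -0.17  -0.985  1.089]
 [ 0.     0.     0.     1.   ]]
lampA_head [0.58  0.218 0.593]
lampA2 [0.551 0.211 0.598]
armA [0.857 0.102 0.002]
elA [0.674 0.2   0.004]
lampA_base [0.56  0.111 0.015]
armB [ 0.476 -0.226  0.332]
headB [ 0.493 -0.262  0.459]
B [ 0.462 -0.192  0.22 ]
blue [0.441 0.352 0.08 ]
knob [0.467 0.332 0.078]
red [0.476 0.228 0.054]
oak [0.442 0.062 0.05 ]
fl [0.474 0.384 0.054]
fr [ 0.475 -0.006  0.053]
purple [ 0.745 -0.112  0.034]
box [ 0.361 -0.425  0.16 ]
jigl [0.429 0.401 0.018]
jigr [ 0.411 -0.022  0.027]
walnut [0.631 0.24  0.017]
```

View pics/top0c.png

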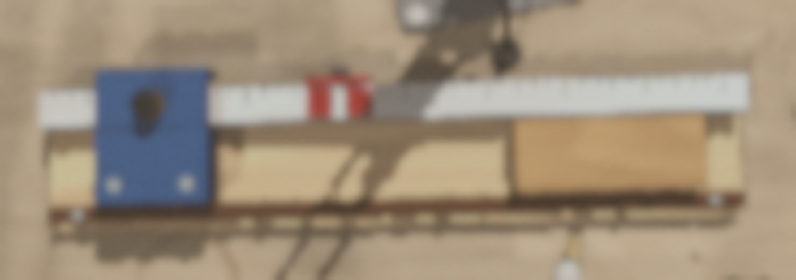

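View pics/side0c.png

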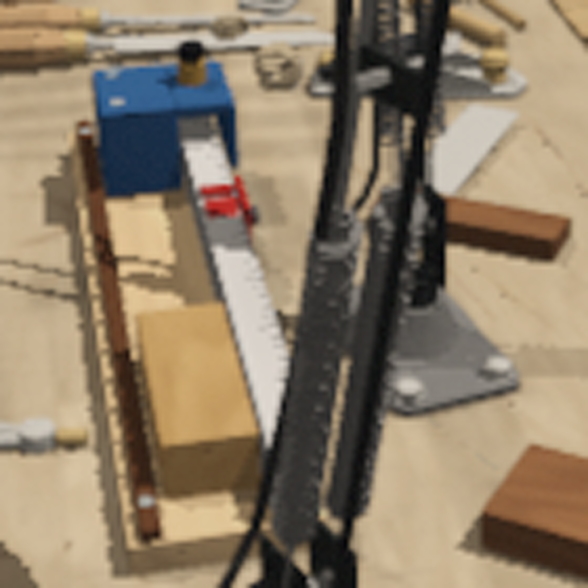

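View pics/hz.png

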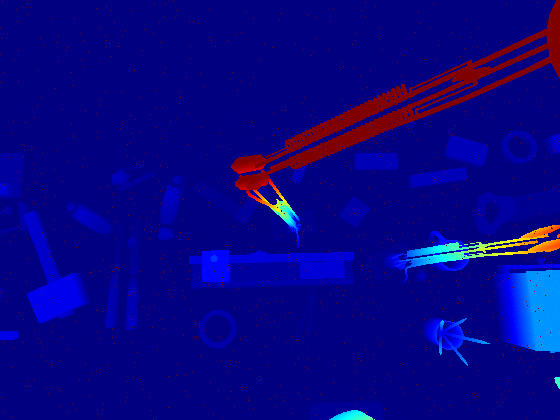

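```bash
cat >> h.py <<'E'
def cloud(c):
    H,W=c['range_z'].shape; v,u=np.mgrid[:H,:W];z=c['range_z']
    return (np.stack([(u-c['cx'])/c['fx']*z,(v-c['cy'])/c['fy']*z,z,np.ones_like(z)],-1)@c['extrinsics'].T)[...,:3]
E
python3 - <<'E'
from h import *
c=load('top0');P=cloud(c);hsv=cv2.cvtColor(c['pixels'],cv2.COLOR_RGB2HSV).astype(int)
h,s,v=hsv[...,0],hsv[...,1],hsv[...,2]
roi=np.zeros(h.shape,bool);roi[240:295,182:362]=1
x,y,z=P[...,0],P[...,1],P[...,2]
f=roi&(s<60)&(v>120)&(z>.045)&(z<.06)&(x>.45)
vx=cv2.fitLine(P[f][:,:2].astype(np.float32),cv2.DIST_HUBER,0,.01,.01).ravel();print('fence',f.sum(),vx, np.degrees(np.arctan2(vx[0],vx[1])),P[f].min(0),P[f].max(0))
def rep(n,m):
    q=P[m];print(n,m.sum(),np.percentile(q,[3,50,97],axis=0).round(4).tolist(), q.min(0).round(4),q.max(0).round(4)); vv,uu=np.where(m);print('  px',uu.min(),uu.max(),vv.min(),vv.max())
rep('blue',roi&(h>100)&(h<125)&(s>100)&(z>.07)&(z<.085))
rep('red',roi&((h<8)|(h>172))&(s>140)&(z>.045)&(z<.066)&(x>.45))
rep('oak',roi&(z>.044)&(z<.056)&(s>60)&(x<.465)&(y<.15)&(h>8)&(h<30))
rep('lip',roi&(z>.021)&(z<.031)&(x<.42))
# lamp B / cup
m=(z>.1)&(x>.2)&(y<0.05)&(y>-.35)&(x<.6)
for zz in np.arange(.02,.5,.04):
    for nm,b in (('B',(x>.42)&(y<0)),('cup',(x<.42)&(x>.1)&(y>-.35)&(y<-.05)),('A',(x>.5)&(y>.05)&(y<.3))):
        q=P[(z>zz)&(z<zz+.04)&b&(x<.7)&(y>-.3)]
        if len(q)>3: print(nm,round(zz,2),q.min(0).round(3)[:2],q.max(0).round(3)[:2],len(q))
E
```

```text
fence 1040 [ 0.00809525 -0.9999672   0.4761179   0.22519541] 179.53616 [ 0.46385384 -0.02893156  0.04586287] [0.49820315 0.41404149 0.05975822]
blue 459 [[0.4225, 0.3104, 0.0752], [0.4516, 0.3365, 0.0789], [0.4899, 0.368, 0.0823]] [0.4199 0.3078 0.0732] [0.4908 0.3688 0.0845]
  px 204 227 253 280
red 27 [[0.4707, 0.2119, 0.0521], [0.4762, 0.2173, 0.0558], [0.4818, 0.2415, 0.0592]] [0.4706 0.2119 0.052 ] [0.4818 0.2415 0.0605]
  px 253 264 256 260
oak 733 [[0.4214, 0.001, 0.0473], [0.4419, 0.0585, 0.0511], [0.463, 0.1132, 0.0547]] [ 0.4203 -0.0032  0.045 ] [0.4647 0.1164 0.0559]
  px 300 344 261 278
lip 667 [[0.4031, -0.0191, 0.0213], [0.411, 0.1889, 0.0264], [0.4171, 0.4012, 0.0298]] [ 0.3991 -0.031   0.021 ] [0.4198 0.4131 0.031 ]
  px 191 353 278 288
B 0.02 [ 0.421 -0.3  ] [ 0.7 -0. ] 1195
cup 0.02 [ 0.243 -0.283] [ 0.418 -0.162] 331
A 0.02 [0.506 0.108] [0.699 0.288] 129
B 0.06 [ 0.422 -0.299] [ 0.541 -0.123] 353
cup 0.06 [ 0.242 -0.283] [ 0.419 -0.159] 454
A 0.06 [0.514 0.114] [0.583 0.144] 73
B 0.1 [ 0.435 -0.18 ] [ 0.487 -0.135] 104
cup 0.1 [ 0.231 -0.293] [ 0.318 -0.206] 231
A 0.1 [0.539 0.118] [0.58  0.143] 31
B 0.14 [ 0.446 -0.189] [ 0.489 -0.148] 179
cup 0.14 [ 0.218 -0.3  ] [ 0.322 -0.19 ] 97
A 0.14 [0.548 0.125] [0.581 0.149] 42
B 0.18 [ 0.452 -0.208] [ 0.492 -0.162] 201
A 0.18 [0.549 0.132] [0.58  0.155] 39
B 0.22 [ 0.455 -0.223] [ 0.494 -0.177] 228
A 0.22 [0.55  0.139] [0.585 0.176] 69
B 0.26 [ 0.457 -0.238] [ 0.494 -0.193] 220
A 0.26 [0.55  0.145] [0.588 0.184] 94
B 0.3 [ 0.46  -0.254] [ 0.489 -0.206] 159
A 0.3 [0.551 0.15 ] [0.581 0.19 ] 45
B 0.34 [ 0.461 -0.27 ] [ 0.489 -0.22 ] 143
A 0.34 [0.551 0.158] [0.58  0.193] 54
B 0.38 [ 0.461 -0.298] [ 0.505 -0.236] 178
A 0.38 [0.551 0.162] [0.574 0.202] 45
B 0.42 [ 0.462 -0.3  ] [ 0.506 -0.25 ] 377
A 0.42 [0.549 0.17 ] [0.574 0.208] 60
B 0.46 [ 0.465 -0.291] [ 0.505 -0.253] 174
A 0.46 [0.548 0.175] [0.574 0.214] 65
```

Candidates: the blue block at top (215,267) is the stop. The tan block lying in the channel at (321,270) is the oak. Look-alikes are the purple block (376,162), the loose light offcut (437,178), the walnut pieces (254,204)/(354,212), and the brown block (466,150). The crops confirm that the stop and oak are the ones in the jig, and that the red block's notch is at (259,258).

Emit:
{"name": "move_arm", "arguments": {
  "moves": [
    [[-0.009,0.059,0.031,0,0,0.2,1],[-0.009,0.059,0.031,0,0,0.2,1],[-0.009,0.059,0.031,0,0,0.2,1],[-0.009,0.059,0.031,0,0,0.2,1],[-0.009,0.059,0.031,0,0,0.2,1],[0.04,0.067,0,0,0,0.2,1],[0.04,0.067,0,0,0,0.2,1],[0.04,0.067,0,0,0,0.2,1]]
  ]
}}

```text
clock: 0.82
eef_pos: [0.2548, -0.194, 0.3164]
tool_rot: [0.79, 0.613, -0.003, -0.004]
ft_force: [0.4, -0.5, -0.4]
grip_width: -0.0004
```

Emit:
{"name": "move_arm", "arguments": {
  "moves": [
    [[0.03,0.074,0,0,0,0.166,1],[0.03,0.074,0,0,0,0.166,1],[0.025,0.074,0,0,0,0.166,1],[0.02,0.078,0,0,0,0,1],[0.02,0.078,0,0,0,0,1],[0.02,0.078,0,0,0,0,1],[0.01,0.08,0,0,0,0,1],[0.01,0.08,0,0,0,0,1]]
  ]
}}

```text
clock: 1.48
eef_pos: [0.3373, 0.1261, 0.3169]
tool_rot: [0.699, 0.715, -0.002, -0.0]
ft_force: [1.0, 0.3, 0.3]
grip_width: -0.0001
```

Emit:
{"name": "move_arm", "arguments": {
  "moves": [
    [[0.022,0.08,0,0,0,-0.03,1],[0.022,0.08,0,0,0,0,1],[0.022,0.08,0,0,0,0,1],[0.022,0.08,0,0,0,0,1],[0.022,0.08,-0.02,0,0,0,1],[0.022,0.08,-0.02,0,0,0,1],[0.022,0.08,-0.04,0,0,0,1],[0.022,0.08,-0.04,0,0,0,1]]
  ]
}}

```text
clock: 2.15
eef_pos: [0.4176, 0.4403, 0.2642]
tool_rot: [0.702, 0.713, 0.002, 0.001]
ft_force: [0.7, 0.2, 0.5]
grip_width: 0.0
```

```bash
python3 - <<'E'
from h import *
for n in ('wrist','top'): 
    c=snap(n,n+'1')
print(get_obs()['eef_pos'],get_obs()['tool_rot'],get_obs()['joint_pos'])
E
```

```text
[0.41650527 0.44151639 0.25659186] [ 7.00282868e-01  7.13855139e-01 -3.83663011e-03  1.59944786e-04] [ 8.14621225e-01  4.61836355e-01  3.59978953e-01  1.47661700e+00
 -1.69242529e-04  2.36622367e+00]
```

View pics/wrist1.png

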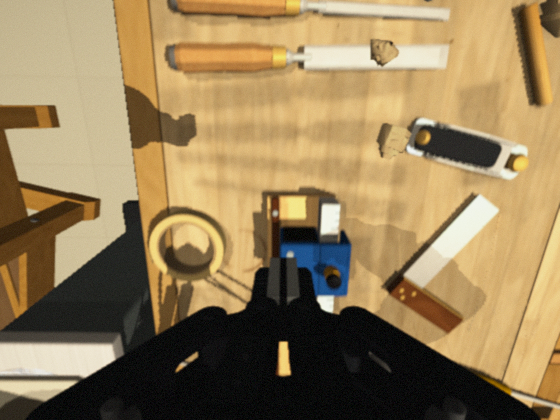

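View pics/top1.png

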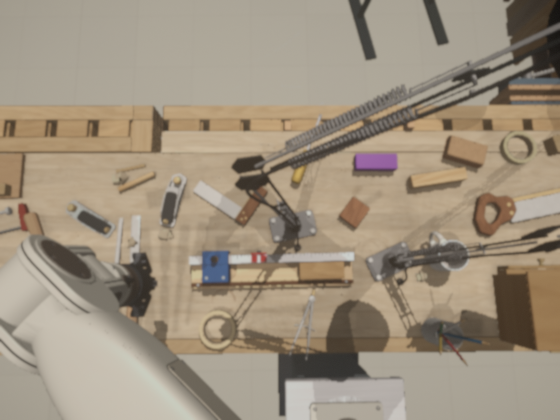

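```bash
python3 - <<'E'
from h import *
c=load('wrist1');P=cloud(c);hsv=cv2.cvtColor(c['pixels'],cv2.COLOR_RGB2HSV).astype(int)
im=cv2.imread('pics/wrist1.png');cv2.imwrite('pics/w1c.png',cv2.resize(im[180:330,220:380],None,fx=4,fy=4,interpolation=cv2.INTER_CUBIC))
h,s,v=hsv[...,0],hsv[...,1],hsv[...,2];x,y,z=P[...,0],P[...,1],P[...,2]
b=(h>100)&(h<125)&(s>100)
def rep(n,m): q=P[m];print(n,m.sum(),np.percentile(q,[2,50,98],axis=0).round(4).tolist())
rep('bluetop',b&(z>.072)&(z<.084)&(y<.4)&(y>.25)); rep('blueall',b&(y<.4)&(y>.25)&(z<.07))
rep('face',(y<.4)&(y>.35)&(z<.07)&(z>.03)&(x>.41)&(x<.465)&(v<60))
rep('fence',(s<60)&(v>120)&(z>.045)&(z<.058)&(x>.45)&(x<.51)&(y>.38)&(y<.43))
rep('lip',(z>.021)&(z<.03)&(y<.41)&(x>.39)&(x<.42)&(y>.35))
rep('floor',(z>.014)&(z<.021)&(y<.43)&(x>.41)&(x<.47)&(y>.38))
E
```

```text
bluetop 2035 [[0.4198, 0.3113, 0.0737], [0.4647, 0.357, 0.0779], [0.4959, 0.374, 0.0795]]
blueall 179 [[0.4174, 0.3644, 0.0321], [0.4534, 0.3739, 0.061], [0.4949, 0.3749, 0.0697]]
face 524 [[0.4152, 0.3684, 0.0313], [0.4392, 0.3742, 0.0503], [0.4638, 0.3775, 0.0695]]
fence 504 [[0.4641, 0.3811, 0.0468], [0.4745, 0.3982, 0.0521], [0.4848, 0.4133, 0.0536]]
lip 358 [[0.4044, 0.3514, 0.0239], [0.4094, 0.38, 0.026], [0.4149, 0.409, 0.0277]]
floor 978 [[0.4145, 0.3807, 0.016], [0.4389, 0.3975, 0.0181], [0.463, 0.4129, 0.0197]]
```

View pics/w1c.png

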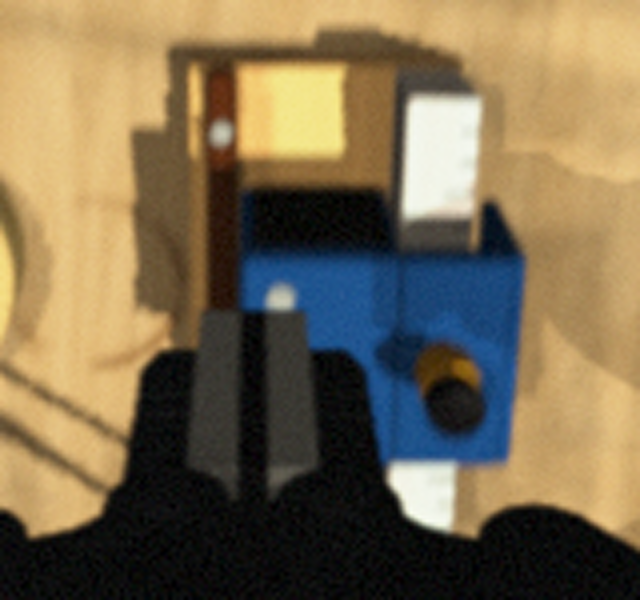

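The wrist crop shows the stop's black push face at crop (315,220), world y ≈ 0.374, x ≈ 0.439. The shut fingers hang over it. I'll lower in front of the face.

Emit:
{"name": "move_arm", "arguments": {
  "moves": [
    [[0.015,0,-0.07,0,0,-0.02,1],[0.015,0,-0.08,0,0,0,1],[0.015,0,-0.08,0,0,0,1],[0,0,-0.08,0,0,0,1],[0,0,-0.06,0,0,0,1],[0,0,-0.01,0,0,0,1],[0,0,0,0,0,0,1]]
  ]
}}

```text
clock: 2.83
eef_pos: [0.4377, 0.4394, 0.0621]
tool_rot: [0.703, 0.711, -0.004, 0.001]
ft_force: [-0.1, 0.3, 0.0]
grip_width: -0.0
```

Emit:
{"name": "move_arm", "arguments": {
  "moves": [
    [[0.002,-0.03,0,0,0,0,1],[0,-0.03,0,0,0,0,1],[0,-0.02,0,0,0,0,1],[0,-0.01,0,0,0,0,1],[0,-0.006,0,0,0,0,1]]
  ]
}}

```text
clock: 3.25
eef_pos: [0.4417, 0.3923, 0.0714]
tool_rot: [0.703, 0.711, 0.001, 0.001]
ft_force: [0.4, 0.1, 0.4]
grip_width: -0.0
```

Emit:
{"name": "move_arm", "arguments": {
  "moves": [
    [[-0.004,0,-0.014,0,0,0,1],[0,0,0,0,0,0,1]]
  ]
}}

```text
clock: 3.42
eef_pos: [0.4414, 0.3932, 0.0673]
tool_rot: [0.703, 0.711, 0.004, 0.001]
ft_force: [-0.6, -0.1, -0.5]
grip_width: 0.0002
```

Emit:
{"name": "move_arm", "arguments": {
  "moves": [
    [[-0.004,-0.006,-0.012,0,0,0,1],[0,-0.006,0,0,0,0,1],[0,-0.004,0,0,0,0,1],[0,0,0,0,0,0,1]]
  ]
}}

```text
clock: 3.75
eef_pos: [0.4391, 0.3863, 0.0611]
tool_rot: [0.703, 0.711, 0.005, 0.001]
ft_force: [-0.4, -0.2, -0.1]
grip_width: -0.0002
```

Emit:
{"name": "move_arm", "arguments": {
  "moves": [
    [[0,-0.004,0,0,0,0,1],[0,-0.006,0,0,0,0,1],[0,-0.008,0,0,0,0,1],[0,-0.008,0,0,0,0,1],[0,-0.01,0,0,0,0,1],[0,-0.01,0,0,0,0,1],[0,-0.01,0,0,0,0,1],[0,-0.01,0,0,0,0,1]]
  ]
}}

```text
clock: 4.42
eef_pos: [0.4393, 0.3526, 0.0609]
tool_rot: [0.702, 0.712, 0.006, -0.0]
ft_force: [-0.3, 1.3, -0.2]
grip_width: -0.0001
```

Emit:
{"name": "move_arm", "arguments": {
  "moves": [
    [[0,-0.01,0,0,0,0,1],[0,-0.01,0,0,0,0,1],[0,-0.01,0,0,0,0,1],[0,-0.01,0,0,0,0,1],[0,-0.01,0,0,0,0,1],[0,-0.01,0,0,0,0,1],[0,-0.008,0,0,0,0,1],[0,-0.006,0,0,0,0,1]]
  ]
}}

```text
clock: 5.08
eef_pos: [0.4395, 0.3103, 0.0611]
tool_rot: [0.703, 0.712, 0.006, 0.0]
ft_force: [-0.1, 0.8, -0.7]
grip_width: -0.0002
```

```bash
python3 - <<'E'
from h import *
for n in ('side','top','wrist'):
    c=snap(n,n+'2')
im=cv2.imread('pics/top2.png');a=cv2.resize(im[235:300,180:365],None,fx=4.3,fy=4.3,interpolation=cv2.INTER_CUBIC)
cv2.imwrite('pics/t2c.png',a)
im=cv2.imread('pics/side2.png');cv2.imwrite('pics/s2c.png',cv2.resize(im[160:280,160:300],None,fx=4.2,fy=4.2,interpolation=cv2.INTER_CUBIC))
print(get_obs()['eef_pos'],get_obs()['ft_force'])
E
```

```text
[0.43935041 0.31040525 0.06101843] [-0.5377479  -0.33030479 -0.05639727]
```

View pics/t2c.png

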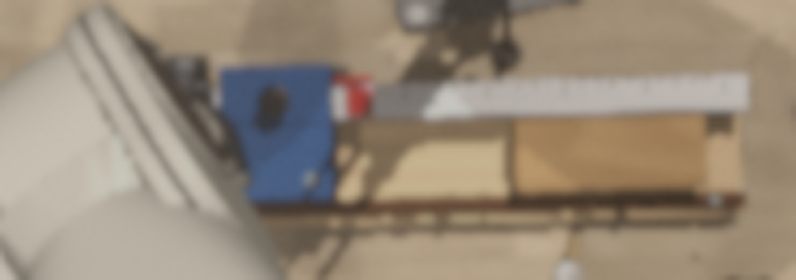

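View pics/s2c.png

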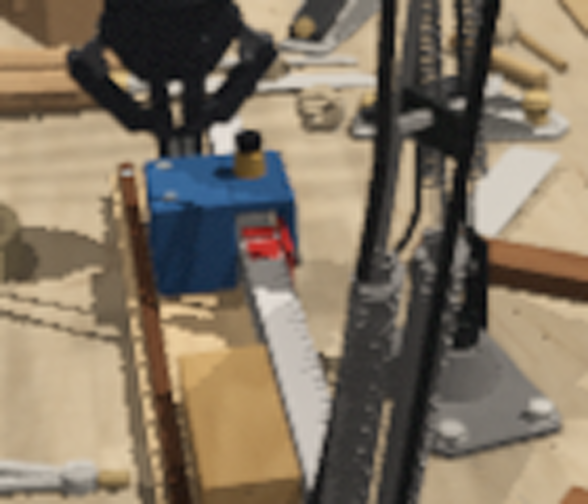

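View pics/wrist2.png

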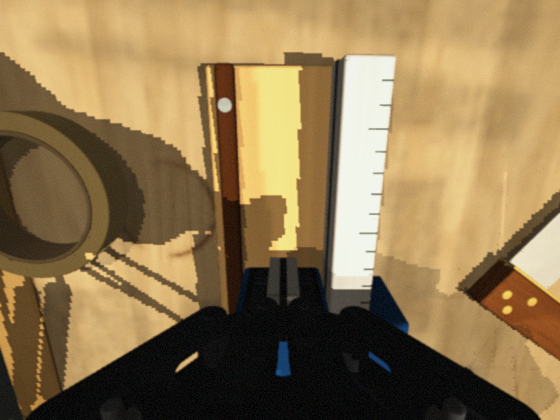

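```bash
cat >> h.py <<'E'
def ray(c,u,v,zw):
    d=c['extrinsics'][:3,:3]@np.array([(u-c['cx'])/c['fx'],(v-c['cy'])/c['fy'],1]);o=c['extrinsics'][:3,3]
    return o+d*(zw-o[2])/d[2]
E
python3 - <<'E'
from h import *
c=load('top0')
im=cv2.imread('pics/top0.png');
cv2.imwrite('pics/t0red.png',cv2.resize(im[245:275,240:280],None,fx=16,fy=16,interpolation=cv2.INTER_NEAREST))
g=c['pixels'][255:262].astype(float).mean(0)
for u in range(246,272): print(u,g[u].round(0))
for v in (262,): 
  g=c['pixels'][v-4:v+14].astype(float).mean(0)
  print([(u,g[u].round(0).tolist()) for u in (201,202,203,204,226,227,228,229,230)])
c2=load('top2'); g=c2['pixels'][258:276].astype(float).mean(0); print([(u,g[u].round(0).tolist()) for u in range(254,262)])
for u in (228.8,257.9): print(ray(c,u,267,.078))
for u in (251.6,259.1,266.5): print(ray(c,u,258,.056))
E
```

```text
246 [195. 195. 189.]
247 [195. 194. 188.]
248 [194. 193. 187.]
249 [193. 191. 185.]
250 [188. 178. 172.]
251 [175. 144. 138.]
252 [161.  99.  92.]
253 [155.  75.  67.]
254 [155.  72.  64.]
255 [158.  79.  72.]
256 [163. 109. 102.]
257 [172. 150. 144.]
258 [184. 177. 171.]
259 [181. 172. 166.]
260 [169. 140. 135.]
261 [162.  98.  92.]
262 [158.  76.  69.]
263 [154.  74.  66.]
264 [146.  76.  69.]
265 [136.  85.  79.]
266 [131. 101.  95.]
267 [129. 114. 108.]
268 [127. 119. 113.]
269 [126. 119. 113.]
270 [126. 119. 113.]
271 [126. 119. 113.]
[(201, [156.0, 149.0, 141.0]), (202, [119.0, 122.0, 135.0]), (203, [85.0, 100.0, 131.0]), (204, [77.0, 96.0, 130.0]), (226, [75.0, 94.0, 128.0]), (227, [78.0, 92.0, 120.0]), (228, [89.0, 93.0, 108.0]), (229, [106.0, 102.0, 103.0]), (230, [130.0, 119.0, 109.0])]
[(254, [71.0, 90.0, 124.0]), (255, [70.0, 88.0, 121.0]), (256, [75.0, 87.0, 112.0]), (257, [90.0, 91.0, 100.0]), (258, [115.0, 105.0, 98.0]), (259, [131.0, 115.0, 101.0]), (260, [133.0, 112.0, 96.0]), (261, [132.0, 102.0, 85.0])]
[0.45322388 0.30337755 0.078     ]
[0.4519154  0.22733018 0.078     ]
[0.47655574 0.24512897 0.056     ]
[0.47621368 0.225012   0.056     ]
[0.47587606 0.20515653 0.056     ]
```

View pics/t0red.png

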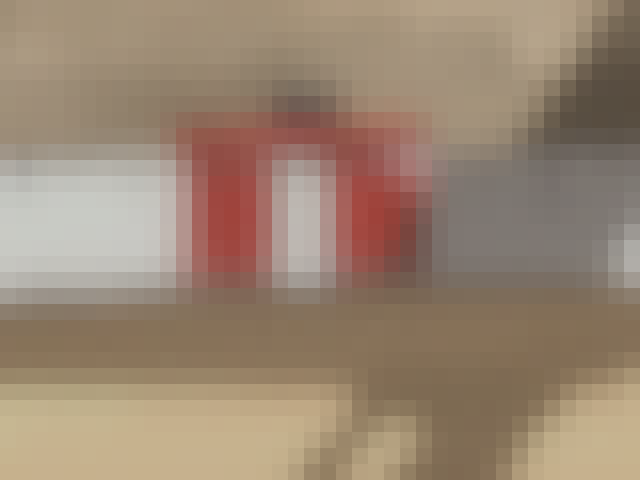

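Emit:
{"name": "move_arm", "arguments": {
  "moves": [
    [[0,-0.008,0,0,0,0,1],[0,-0.008,0,0,0,0,1],[0,-0.006,0,0,0,0,1],[0,-0.004,0,0,0,0,1],[0,-0.004,0,0,0,0,1]]
  ]
}}

```text
clock: 5.65
eef_pos: [0.4396, 0.2956, 0.0612]
tool_rot: [0.702, 0.712, 0.007, -0.0]
ft_force: [-0.4, 0.6, -0.4]
grip_width: -0.0001
```

Emit:
{"name": "move_arm", "arguments": {
  "moves": [
    [[0,-0.004,0,0,0,0,1]]
  ]
}}

```text
clock: 5.73
eef_pos: [0.4396, 0.2933, 0.0612]
tool_rot: [0.702, 0.712, 0.007, -0.0]
ft_force: [0.1, 1.6, -0.7]
grip_width: -0.0002
```

Emit:
{"name": "move_arm", "arguments": {
  "moves": [
    [[0,-0.004,0,0,0,0,1]]
  ]
}}

```text
clock: 5.82
eef_pos: [0.4396, 0.2912, 0.0612]
tool_rot: [0.702, 0.712, 0.007, -0.0]
ft_force: [-0.0, 1.3, -1.1]
grip_width: 0.0002
```

Emit:
{"name": "move_arm", "arguments": {
  "moves": [
    [[0,-0.004,0,0,0,0,1]]
  ]
}}

```text
clock: 5.9
eef_pos: [0.4396, 0.289, 0.0611]
tool_rot: [0.702, 0.712, 0.007, -0.0]
ft_force: [0.9, 0.8, -0.0]
grip_width: -0.0001
```

Emit:
{"name": "move_arm", "arguments": {
  "moves": [
    [[0,-0.004,0,0,0,0,1]]
  ]
}}

```text
clock: 5.98
eef_pos: [0.4396, 0.2868, 0.0612]
tool_rot: [0.702, 0.712, 0.007, -0.0]
ft_force: [-0.1, 2.9, -1.3]
grip_width: -0.0003
```

Emit:
{"name": "move_arm", "arguments": {
  "moves": [
    [[0,-0.003,0,0,0,0,1]]
  ]
}}

```text
clock: 6.07
eef_pos: [0.4396, 0.2858, 0.0612]
tool_rot: [0.702, 0.712, 0.008, -0.001]
ft_force: [0.5, 3.5, -2.7]
grip_width: 0.0002
```

Emit:
{"name": "move_arm", "arguments": {
  "moves": [
    [[0,-0.003,0,0,0,0,1]]
  ]
}}

```text
clock: 6.15
eef_pos: [0.4396, 0.2851, 0.0613]
tool_rot: [0.702, 0.712, 0.008, -0.002]
ft_force: [0.6, 4.9, -2.9]
grip_width: 0.0003
```

Emit:
{"name": "move_arm", "arguments": {
  "moves": [
    [[0,-0.003,0,0,0,0,1]]
  ]
}}

```text
clock: 6.23
eef_pos: [0.4396, 0.2843, 0.0613]
tool_rot: [0.702, 0.713, 0.009, -0.002]
ft_force: [0.9, 4.2, -1.8]
grip_width: -0.0003
```

Emit:
{"name": "move_arm", "arguments": {
  "moves": [
    [[0,-0.004,0,0,0,0,1]]
  ]
}}

```text
clock: 6.32
eef_pos: [0.4396, 0.2831, 0.0613]
tool_rot: [0.701, 0.713, 0.01, -0.003]
ft_force: [-0.0, 6.3, -2.1]
grip_width: -0.0002
```

Emit:
{"name": "move_arm", "arguments": {
  "moves": [
    [[0,-0.004,0,0,0,0,1]]
  ]
}}

```text
clock: 6.4
eef_pos: [0.4396, 0.2818, 0.0613]
tool_rot: [0.701, 0.713, 0.01, -0.004]
ft_force: [0.7, 5.8, -2.3]
grip_width: 0.0001
```

Emit:
{"name": "move_arm", "arguments": {
  "moves": [
    [[0,-0.004,0,0,0,0,1]]
  ]
}}

```text
clock: 6.48
eef_pos: [0.4397, 0.2805, 0.0614]
tool_rot: [0.701, 0.713, 0.011, -0.004]
ft_force: [-0.8, 4.3, -1.8]
grip_width: -0.0
```

Emit:
{"name": "move_arm", "arguments": {
  "moves": [
    [[0,-0.003,0,0,0,0,1]]
  ]
}}

```text
clock: 6.57
eef_pos: [0.4396, 0.2789, 0.0614]
tool_rot: [0.701, 0.713, 0.011, -0.004]
ft_force: [-0.0, 2.2, -1.7]
grip_width: -0.0002
```

Emit:
{"name": "move_arm", "arguments": {
  "moves": [
    [[0,-0.002,0,0,0,0,1]]
  ]
}}

```text
clock: 6.65
eef_pos: [0.4397, 0.2773, 0.0613]
tool_rot: [0.701, 0.713, 0.01, -0.004]
ft_force: [0.5, 1.1, -0.4]
grip_width: 0.0003
```

```bash
python3 - <<'E'
from h import *
c=snap('top','top3');s=snap('side','side3')
a=cv2.imread('pics/top3.png')[245:290,220:290];cv2.imwrite('pics/t3c.png',cv2.resize(a,None,fx=8,fy=8,interpolation=cv2.INTER_CUBIC))
a=cv2.imread('pics/side3.png')[180:250,180:250];cv2.imwrite('pics/s3c.png',cv2.resize(a,None,fx=8,fy=8,interpolation=cv2.INTER_CUBIC))
g=c['pixels'][258:276].astype(float).mean(0); print([(u,g[u].round(0).tolist()) for u in range(264,276)])
print(get_obs()['eef_pos'],get_obs()['ft_force'])
E
```

```text
[(264, [67.0, 78.0, 100.0]), (265, [68.0, 80.0, 103.0]), (266, [68.0, 81.0, 106.0]), (267, [67.0, 80.0, 104.0]), (268, [66.0, 75.0, 96.0]), (269, [71.0, 74.0, 85.0]), (270, [85.0, 79.0, 76.0]), (271, [100.0, 89.0, 77.0]), (272, [113.0, 100.0, 84.0]), (273, [122.0, 107.0, 90.0]), (274, [129.0, 114.0, 96.0]), (275, [140.0, 124.0, 104.0])]
[0.43941335 0.27675959 0.06122931] [ 0.52644152 -0.60164076  0.21182848]
```

View pics/t3c.png

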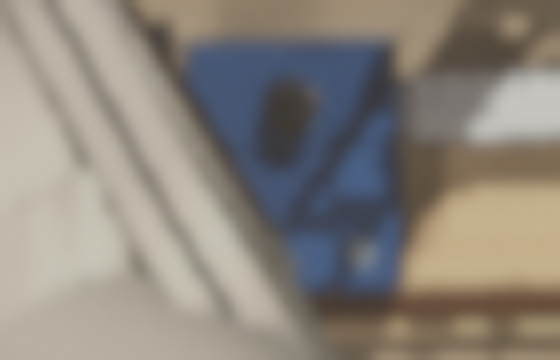

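View pics/s3c.png

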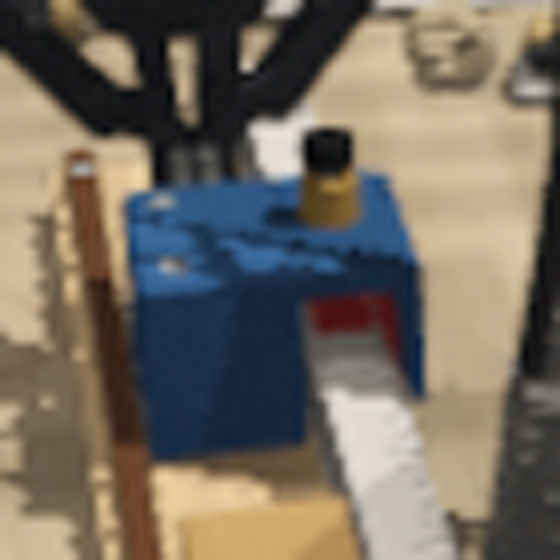

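```bash
python3 - <<'E'
from h import *
w=snap('wrist','wrist3')
for f in ('top0','top2','top3'):
    c=load(f);P=cloud(c)
    e=[]
    for v in range(256,278):
        r=P[v,:,2]; u0={'top0':215,'top2':250,'top3':262}[f]
        u=u0
        while r[u]>.066: u+=1
        e.append(u)
    print(f,np.mean(e),e)
a=cv2.imread('pics/wrist3.png')[200:340,220:380];cv2.imwrite('pics/w3c.png',cv2.resize(a,None,fx=4,fy=4,interpolation=cv2.INTER_CUBIC))
E
```

```text
top0 229.04545454545453 [229, 229, 229, 229, 229, 229, 229, 229, 229, 229, 229, 229, 230, 229, 229, 229, 229, 229, 229, 229, 229, 229]
top2 258.0 [258, 258, 258, 258, 258, 258, 258, 258, 258, 258, 258, 258, 258, 258, 258, 258, 258, 258, 258, 258, 258, 258]
top3 270.0 [270, 270, 270, 270, 270, 270, 270, 270, 270, 270, 270, 270, 270, 270, 270, 270, 270, 270, 270, 270, 270, 270]
```

View pics/w3c.png

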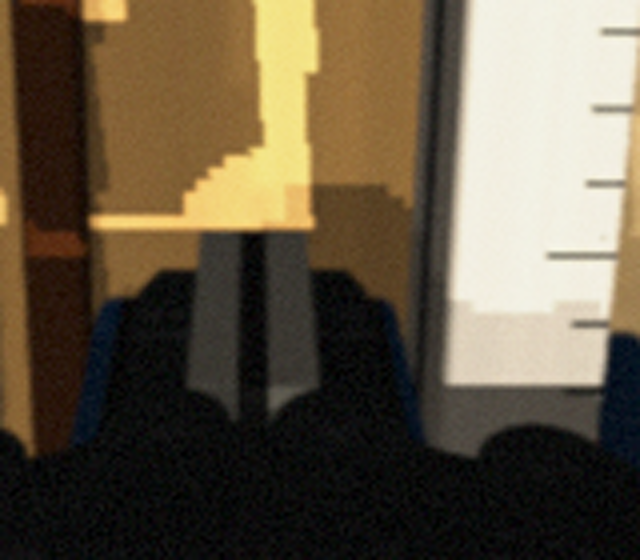

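Emit:
{"name": "move_arm", "arguments": {
  "moves": [
    [[0,-0.003,0,0,0,0,1]]
  ]
}}

```text
clock: 6.88
eef_pos: [0.4394, 0.2749, 0.0613]
tool_rot: [0.701, 0.713, 0.01, -0.003]
ft_force: [-0.5, -0.1, -0.1]
grip_width: -0.0
```

Emit:
{"name": "move_arm", "arguments": {
  "moves": [
    [[0,-0.003,0,0,0,0,1]]
  ]
}}

```text
clock: 6.97
eef_pos: [0.4393, 0.2728, 0.0612]
tool_rot: [0.701, 0.713, 0.009, -0.003]
ft_force: [-0.1, -0.4, 0.3]
grip_width: -0.0001
```

```bash
cat > e.py <<'E'
from h import *
import sys
f=sys.argv[1];c=snap('top',f);P=cloud(c);s=snap('side',f.replace('top','side'))
z=P[256:278,:,2];e=[]
for r in z:
    u=262
    while r[u]>.066: u+=1
    e.append(u)
print(np.mean(e),get_obs()['eef_pos'].round(4),get_obs()['ft_force'].round(1))
g=c['pixels'][258:276].astype(float).mean(0); print([(u,g[u].round(0).tolist()) for u in range(267,276)])
a=cv2.imread('pics/'+f.replace('top','side')+'.png')[180:250,180:250];cv2.imwrite('pics/'+f+'s.png',cv2.resize(a,None,fx=8,fy=8,interpolation=cv2.INTER_CUBIC))
E
python3 e.py top4
```

```text
272.45454545454544 [0.4393 0.2728 0.0612] [-0.2 -0.1  0.4]
[(267, [71.0, 82.0, 104.0]), (268, [69.0, 79.0, 99.0]), (269, [66.0, 76.0, 96.0]), (270, [65.0, 75.0, 94.0]), (271, [73.0, 76.0, 90.0]), (272, [91.0, 85.0, 83.0]), (273, [110.0, 97.0, 83.0]), (274, [122.0, 107.0, 89.0]), (275, [130.0, 115.0, 96.0])]
```

View pics/top4s.png

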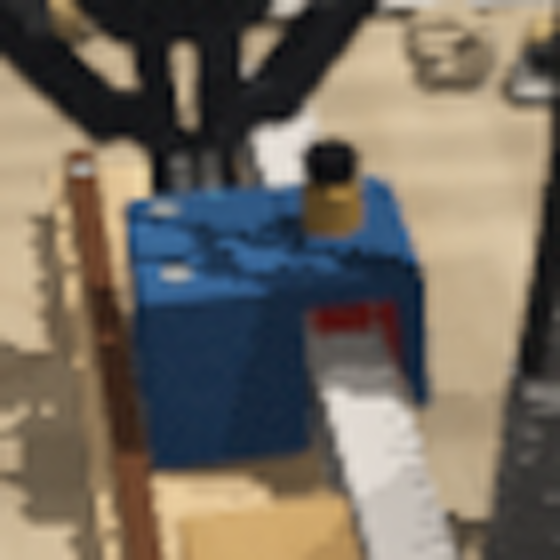

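```bash
python3 - <<'E'
from h import *
for f in ('top0','top2','top3','top4'):
    c=load(f);P=cloud(c);m=(P[...,2]>.094)&(P[...,2]<.115)&(P[...,0]>.44)&(P[...,0]<.51)&(P[...,1]>.2)&(P[...,1]<.36)&(c['pixels'].max(-1)<90)
    m[:250]=0; q=P[m]; print(f,len(q),np.median(q,0).round(4) if len(q) else '',np.sort(q[:,2])[-5:].round(4))
for f in ('side0','side2','side3','side4'):
    c=load(f);P=cloud(c);m=(P[...,2]>.085)&(P[...,2]<.115)&(P[...,0]>.44)&(P[...,0]<.51)&(P[...,1]>.19)&(P[...,1]<.36)
    m[:160]=0;q=P[m]; k=q[q[:,2]>.094]
    print(f,len(q),len(k),np.median(k,0).round(4) if len(k) else '',np.sort(q[:,2])[-6:].round(4))
for f,b in (('side2',(170,215,205,235)),('side3',(190,215,205,235)),('side4',(190,215,205,235))):
    a=cv2.imread('pics/'+f+'.png')[b[0]:b[1],b[2]:b[3]]
    cv2.imwrite('pics/k_'+f+'.png',cv2.resize(a,None,fx=14,fy=14,interpolation=cv2.INTER_CUBIC))
a=[cv2.resize(cv2.imread('pics/'+f+'.png')[185:212,208:234],None,fx=10,fy=10,interpolation=cv2.INTER_CUBIC) for f in ('side2','side3','side4')]
cv2.imwrite('pics/kn.png',np.hstack(a))
E
```

```text
top0 31 [0.4736 0.338  0.1044] [0.106  0.1064 0.1064 0.1068 0.1078]
top2 33 [0.4748 0.2639 0.1048] [0.1064 0.1065 0.1071 0.108  0.1083]
top3 31 [0.4765 0.2309 0.1061] [0.1087 0.1089 0.109  0.1092 0.1112]
top4 34 [0.4766 0.2256 0.1042] [0.1063 0.1066 0.1071 0.1072 0.1087]
side0 52 29 [0.4736 0.3361 0.1024] [0.1041 0.1041 0.1042 0.1043 0.1043 0.1052]
side2 195 154 [0.463  0.3    0.1043] [0.1143 0.1144 0.1146 0.1148 0.115  0.115 ]
side3 204 156 [0.464  0.2664 0.1051] [0.1139 0.114  0.1141 0.1147 0.1149 0.115 ]
side4 193 152 [0.4639 0.2617 0.1038] [0.1144 0.1144 0.1146 0.1146 0.1147 0.115 ]
```

View pics/kn.png

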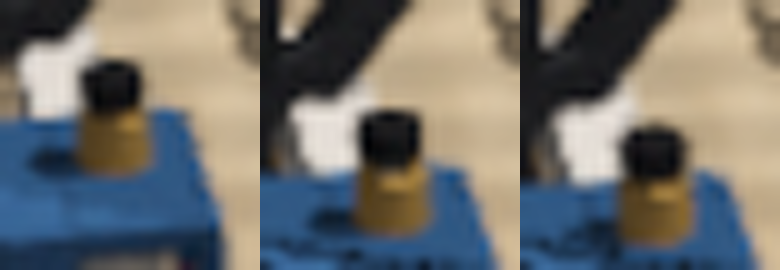

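The knob rose about 2 mm at `top3` and is back at its down height in `top4` (0.1042 against 0.1044 at the start). Its y is 0.2256 and the notch is about 0.226, so the stop has clicked in. I'll back off.

Emit:
{"name": "move_arm", "arguments": {
  "moves": [
    [[0,0.03,0,0,0,0,1],[0,0.05,0,0,0,0,1],[-0.01,0.02,0.05,0,0,0,1],[-0.03,0,0.07,0,0,0,1],[-0.04,0,0.07,0,0,0,1],[-0.04,-0.02,0.07,0,0,0,1],[-0.01,-0.07,0.04,0,0,0,1],[0,-0.08,0.01,0,0,0,1]]
  ]
}}

```text
clock: 7.73
eef_pos: [0.3701, 0.2464, 0.2183]
tool_rot: [0.698, 0.716, 0.008, -0.005]
ft_force: [1.9, -0.2, 0.2]
grip_width: -0.0001
```

```bash
python3 e.py top5; python3 -c "
from h import *
c=load('top5');P=cloud(c);m=(P[...,2]>.094)&(P[...,2]<.115)&(P[...,0]>.44)&(P[...,0]<.51)&(P[...,1]>.2)&(P[...,1]<.36)&(c['pixels'].max(-1)<90)
m[:250]=0; q=P[m]; print(len(q),np.median(q,0))"
```

```text
272.45454545454544 [0.3698 0.2421 0.2171] [ 0.1  1.2 -0.7]
[(267, [66.0, 73.0, 91.0]), (268, [64.0, 70.0, 85.0]), (269, [61.0, 66.0, 80.0]), (270, [61.0, 66.0, 79.0]), (271, [70.0, 71.0, 79.0]), (272, [90.0, 82.0, 78.0]), (273, [109.0, 95.0, 81.0]), (274, [119.0, 103.0, 85.0]), (275, [124.0, 108.0, 89.0])]
32 [0.47537283 0.22548724 0.10467116]
```

View pics/top5.png

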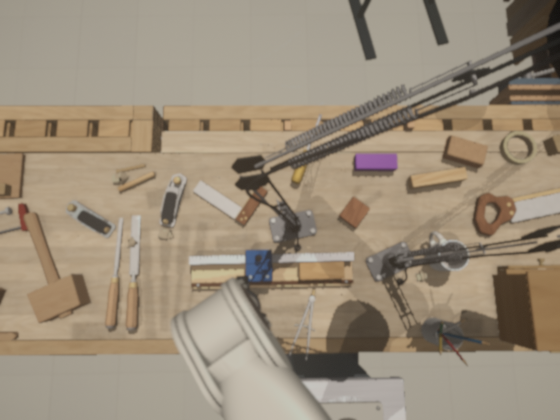

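Emit:
{"name": "move_arm", "arguments": {
  "moves": [
    [[0,-0.08,0,-0.034,0,-0.03,1],[0,-0.08,0,0,0,0,1],[0,-0.08,0,0,0,0,1],[0,-0.08,0,0,0,0,1],[0,-0.08,0,0,0,0,1],[0.01,-0.08,0,0,0,0,1],[0.04,-0.06,-0.01,0,0,0,1],[0.05,-0.02,-0.04,0,0,0,1]]
  ]
}}

```text
clock: 8.5
eef_pos: [0.4226, -0.0402, 0.1963]
tool_rot: [0.703, 0.711, 0.006, 0.005]
ft_force: [0.9, 1.1, -0.2]
grip_width: -0.0002
```

```bash
python3 - <<'E'
from h import *
c=snap('wrist','wrist6');P=cloud(c);hsv=cv2.cvtColor(c['pixels'],cv2.COLOR_RGB2HSV).astype(int)
h,s,v=hsv[...,0],hsv[...,1],hsv[...,2];x,y,z=P[...,0],P[...,1],P[...,2]
o=get_obs();print(o['eef_pos'],o['tool_rot'],o['ft_force'])
m=(z>.045)&(z<.055)&(y>-.03)&(y<.2)&(x>.41)&(x<.464)&(s>60);q=P[m];print(m.sum(),np.percentile(q,[2,50,98],axis=0).round(4).tolist() if m.sum() else '')
m=(z>.014)&(z<.021)&(y>-.04)&(y<-.01)&(x>.41)&(x<.48);q=P[m];print(m.sum(),np.percentile(q,[2,50,98],axis=0).round(4).tolist() if m.sum() else '')
E
```

```text
[ 0.42534155 -0.04045131  0.19104262] [0.7033955  0.71077096 0.00483816 0.00400086] [ 5.95164471 -2.22166473 -1.09969807]
8116 [[0.4205, -0.0011, 0.0487], [0.4417, 0.0624, 0.0502], [0.463, 0.1138, 0.0517]]
1008 [[0.4177, -0.0307, 0.0168], [0.4418, -0.0203, 0.0181], [0.4661, -0.0103, 0.0197]]
```

View pics/wrist6.png

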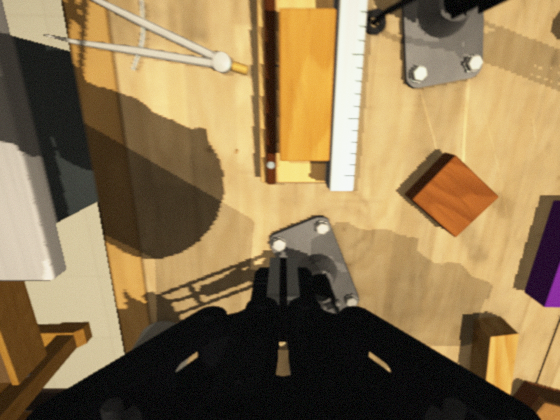

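```bash
python3 - <<'E'
from h import *
c=load('wrist6');print(get_obs()['ft_force'],get_obs()['joint_vel'].round(3))
for p in ((280,243),(322,225),(300,232),(320,260),(345,300)): print(p,pt(c,*p).round(3))
P=cloud(c); m=(P[...,1]<-.04)&(P[...,0]>.38)&(P[...,0]<.55)&(P[...,2]>.03)&(P[...,2]<.14);v,u=np.where(m)
if m.sum(): print(m.sum(),u.min(),u.max(),v.min(),v.max(),np.percentile(P[m],[1,50,99],axis=0).round(3))
s=snap('side','side6')
E
```

```text
[ 5.95164471 -2.22166473 -1.09969807] [ 0.067 -0.031 -0.057  0.098  0.027  0.064]
(280, 243) [ 0.423 -0.103  0.012]
(322, 225) [ 0.469 -0.081  0.012]
(300, 232) [ 0.446 -0.092  0.006]
(320, 260) [ 0.469 -0.123  0.015]
(345, 300) [ 0.503 -0.179  0.01 ]
652 312 338 270 313 [[ 0.458 -0.154  0.03 ]
 [ 0.468 -0.136  0.047]
 [ 0.48  -0.124  0.095]]
```

View pics/side6.png

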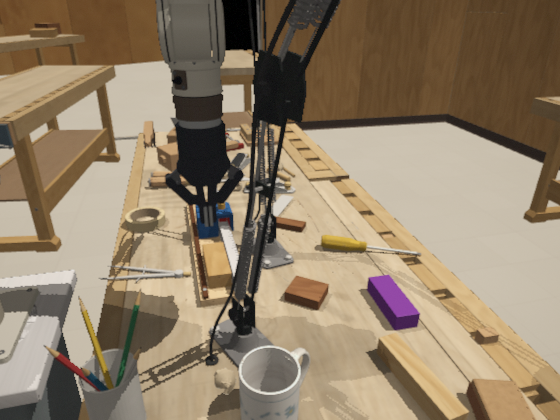

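Emit:
{"name": "move_arm", "arguments": {
  "moves": [
    [[0,0,0,0,0,0,1],[0,0,0,0,0,0,1]]
  ]
}}

```text
clock: 8.77
eef_pos: [0.4226, -0.0382, 0.1899]
tool_rot: [0.704, 0.711, 0.003, -0.0]
ft_force: [-0.3, -0.2, 0.9]
grip_width: -0.0001
```

Emit:
{"name": "move_arm", "arguments": {
  "moves": [
    [[0.015,0,-0.06,0,0,0,1],[0.015,0,-0.07,0,0,0,1],[0.008,0,-0.07,0,0,0,1],[0,0,-0.05,0,0,0,1],[0,0,-0.03,0,0,0,1],[0,0,-0.006,0,0,0,1],[0,0,0,0,0,0,1]]
  ]
}}

```text
clock: 9.35
eef_pos: [0.4451, -0.0304, 0.0475]
tool_rot: [0.699, 0.715, 0.007, 0.004]
ft_force: [-0.3, -0.4, -0.2]
grip_width: 0.0
```

Emit:
{"name": "move_arm", "arguments": {
  "moves": [
    [[-0.006,0,-0.005,0,0,-0.025,1],[0,0,0,0,0,0,1],[0,0.006,0,0,0,0,1],[0,0.006,0,0,0,0,1],[0,0.006,0,0,0,0,1],[0,0.006,0,0,0,0,1]]
  ]
}}

```text
clock: 9.85
eef_pos: [0.4458, -0.0162, 0.0508]
tool_rot: [0.704, 0.711, 0.011, 0.008]
ft_force: [0.1, 0.1, 0.0]
grip_width: -0.0
```

Emit:
{"name": "move_arm", "arguments": {
  "moves": [
    [[-0.006,0,-0.008,0,0.05,0,1],[0,0,0,0,0,0,1],[0,0,0,0,0,0,1]]
  ]
}}

```text
clock: 10.1
eef_pos: [0.4436, -0.0154, 0.0476]
tool_rot: [0.703, 0.711, 0.002, -0.001]
ft_force: [0.6, 0.8, -0.1]
grip_width: 0.0003
```

Emit:
{"name": "move_arm", "arguments": {
  "moves": [
    [[-0.004,0.002,-0.006,0,0,0,1],[0,0.006,0,0,0,0,1],[0,0.006,0,0,0,0,1],[0,0.006,0,0,0,0,1],[0,0.006,0,0,0,0,1],[0,0.006,0,0,0,0,1]]
  ]
}}

```text
clock: 10.6
eef_pos: [0.4412, 0.0005, 0.0438]
tool_rot: [0.704, 0.71, 0.001, -0.001]
ft_force: [-0.1, 1.0, 0.7]
grip_width: 0.0002
```

```bash
cat > o.py <<'E'
from h import *
import sys
f=sys.argv[1];c=snap('top','top'+f);P=cloud(c);s=snap('side','side'+f);hsv=cv2.cvtColor(c['pixels'],cv2.COLOR_RGB2HSV).astype(int)
x,y,z=P[...,0],P[...,1],P[...,2]
e=[]
for v in range(263,276):
    u=320
    while .044<z[v,u]<.06: u-=1
    e.append(u)
print('oak left edge u',e)
m=(z>.094)&(z<.115)&(x>.44)&(x<.51)&(y>.19)&(y<.3)&(c['pixels'].max(-1)<90);m[:250]=0
print('knob',m.sum(),np.median(P[m],0).round(4) if m.sum() else '')
print(get_obs()['eef_pos'].round(4),get_obs()['ft_force'].round(1))
a=cv2.imread('pics/side'+f+'.png')[180:300,170:270];cv2.imwrite('pics/os'+f+'.png',cv2.resize(a,None,fx=5,fy=5,interpolation=cv2.INTER_CUBIC))
a=cv2.imread('pics/top'+f+'.png')[240:295,230:360];cv2.imwrite('pics/ot'+f+'.png',cv2.resize(a,None,fx=6,fy=6,interpolation=cv2.INTER_CUBIC))
E
python3 o.py 7
```

```text
oak left edge u [293, 293, 293, 293, 309, 302, 293, 293, 293, 293, 293, 293, 293]
knob 31 [0.4765 0.2255 0.105 ]
[0.4412 0.0009 0.0438] [ 0.2 -1.3  0.3]
```

View pics/ot7.png

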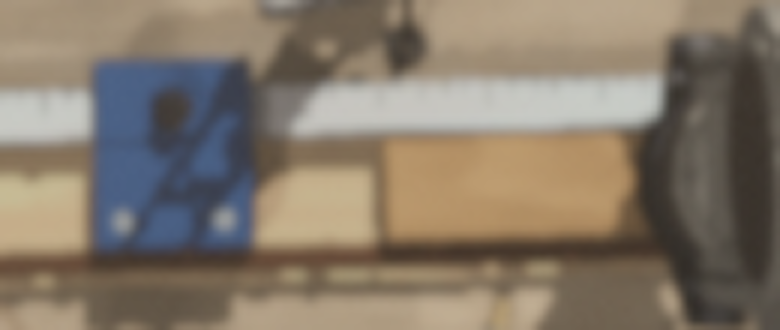

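View pics/os7.png

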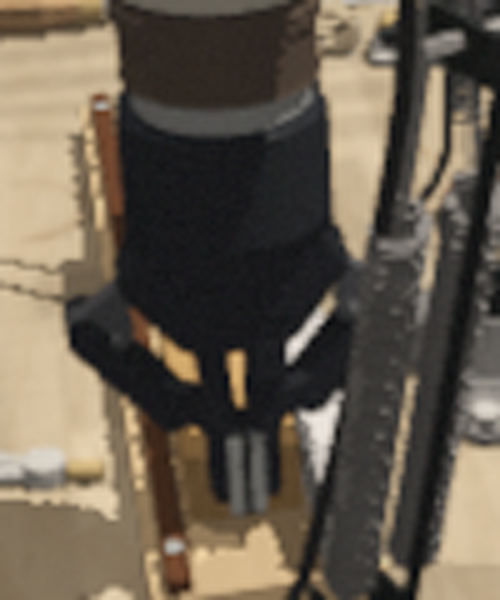

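Emit:
{"name": "move_arm", "arguments": {
  "moves": [
    [[0,0.008,0,0,0,0,1],[0,0.008,0,0,0,0,1],[0,0.008,0,0,0,0,1],[0,0.008,0,0,0,0,1],[0,0.008,0,0,0,0,1],[0,0.008,0,0,0,0,1],[0,0.008,0,0,0,0,1],[0,0.008,0,0,0,0,1]]
  ]
}}

```text
clock: 11.37
eef_pos: [0.441, 0.0359, 0.0438]
tool_rot: [0.704, 0.71, 0.001, -0.001]
ft_force: [0.1, -1.1, -0.7]
grip_width: -0.0001
```

Emit:
{"name": "move_arm", "arguments": {
  "moves": [
    [[0,0.008,0,0,0,0,1],[0,0.008,0,0,0,0,1],[0,0.006,0,0,0,0,1],[0,0.004,0,0,0,0,1]]
  ]
}}

```text
clock: 11.7
eef_pos: [0.4409, 0.0509, 0.0438]
tool_rot: [0.704, 0.711, 0.001, -0.001]
ft_force: [-0.4, -0.4, 0.3]
grip_width: -0.0001
```

```bash
python3 o.py 8
```

```text
oak left edge u [320, 320, 320, 320, 320, 320, 320, 320, 320, 320, 320, 320, 320]
knob 31 [0.4766 0.2256 0.1039]
[0.441  0.0509 0.0438] [ 0.4  0.9 -0. ]
```

View pics/ot8.png

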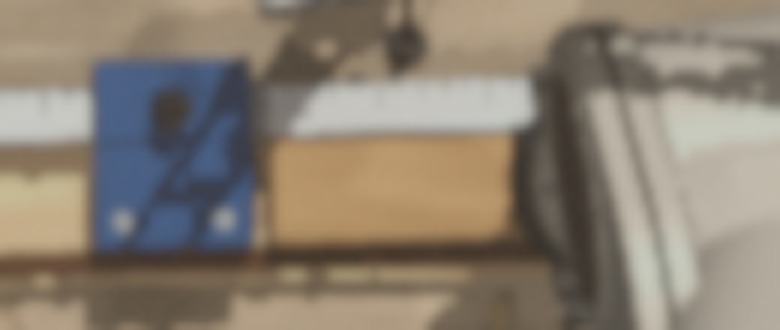

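Emit:
{"name": "move_arm", "arguments": {
  "moves": [
    [[0,0.003,0,0,0,0,1],[0,0.003,0,0,0,0,1],[0,0.003,0,0,0,0,1]]
  ]
}}

```text
clock: 12.05
eef_pos: [0.4409, 0.0553, 0.0438]
tool_rot: [0.704, 0.711, 0.001, -0.001]
ft_force: [-0.2, -0.5, 0.3]
grip_width: 0.0002
```

Emit:
{"name": "move_arm", "arguments": {
  "moves": [
    [[0,0.002,0,0,0,0,1]]
  ]
}}

```text
clock: 12.13
eef_pos: [0.4409, 0.0563, 0.0438]
tool_rot: [0.704, 0.71, 0.001, -0.001]
ft_force: [0.9, -0.5, -0.1]
grip_width: 0.0004
```

Emit:
{"name": "move_arm", "arguments": {
  "moves": [
    [[0,0.002,0,0,0,0,1]]
  ]
}}

```text
clock: 12.22
eef_pos: [0.4409, 0.0573, 0.0438]
tool_rot: [0.704, 0.71, 0.001, -0.001]
ft_force: [-0.4, -1.6, -0.7]
grip_width: -0.0002
```

Emit:
{"name": "move_arm", "arguments": {
  "moves": [
    [[0,0.002,0,0,0,0,1]]
  ]
}}

```text
clock: 12.3
eef_pos: [0.4409, 0.0583, 0.0438]
tool_rot: [0.704, 0.71, 0.001, -0.001]
ft_force: [0.7, -1.0, 0.7]
grip_width: 0.0002
```

Emit:
{"name": "move_arm", "arguments": {
  "moves": [
    [[0,0.002,0,0,0,0,1]]
  ]
}}

```text
clock: 12.38
eef_pos: [0.4409, 0.0592, 0.0438]
tool_rot: [0.704, 0.71, 0.001, -0.001]
ft_force: [-0.7, -2.6, 1.0]
grip_width: -0.0001
```

Emit:
{"name": "move_arm", "arguments": {
  "moves": [
    [[0,0.002,0,0,0,0,1]]
  ]
}}

```text
clock: 12.47
eef_pos: [0.4408, 0.0599, 0.0438]
tool_rot: [0.704, 0.71, 0.0, -0.0]
ft_force: [-0.0, -2.2, 0.8]
grip_width: 0.0001
```

Emit:
{"name": "move_arm", "arguments": {
  "moves": [
    [[0,0.0015,0,0,0,0,1]]
  ]
}}

```text
clock: 12.55
eef_pos: [0.4407, 0.0604, 0.0438]
tool_rot: [0.704, 0.71, -0.0, -0.0]
ft_force: [-0.1, -2.7, 1.4]
grip_width: 0.0002
```

```bash
python3 o.py 9; python3 - <<'E'
from h import *
a=cv2.imread('pics/side9.png')[185:255,175:245];cv2.imwrite('pics/os9c.png',cv2.resize(a,None,fx=8,fy=8,interpolation=cv2.INTER_CUBIC))
c=load('top9')
for v0,v1 in ((264,268),(270,275)):
    g=c['pixels'][v0:v1].astype(int).mean(0).round(); print([(u,g[u].tolist()) for u in range(268,278)])
E
```

```text
oak left edge u [320, 320, 320, 320, 320, 320, 320, 320, 320, 320, 320, 320, 320]
knob 30 [0.4754 0.2269 0.1046]
[0.4408 0.0605 0.0438] [-0.4 -2.1  0.2]
[(268, [60.0, 68.0, 88.0]), (269, [58.0, 63.0, 77.0]), (270, [60.0, 62.0, 72.0]), (271, [69.0, 63.0, 64.0]), (272, [80.0, 68.0, 56.0]), (273, [94.0, 76.0, 57.0]), (274, [119.0, 94.0, 68.0]), (275, [149.0, 119.0, 84.0]), (276, [169.0, 136.0, 96.0]), (277, [176.0, 142.0, 101.0])]
[(268, [69.0, 83.0, 109.0]), (269, [70.0, 86.0, 117.0]), (270, [79.0, 90.0, 117.0]), (271, [107.0, 98.0, 106.0]), (272, [139.0, 114.0, 94.0]), (273, [158.0, 127.0, 92.0]), (274, [169.0, 137.0, 97.0]), (275, [179.0, 145.0, 103.0]), (276, [183.0, 149.0, 106.0]), (277, [183.0, 149.0, 107.0])]
```

View pics/ot9.png

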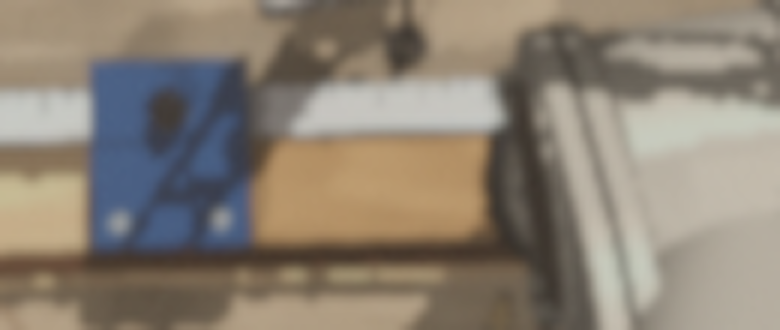

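View pics/os9c.png

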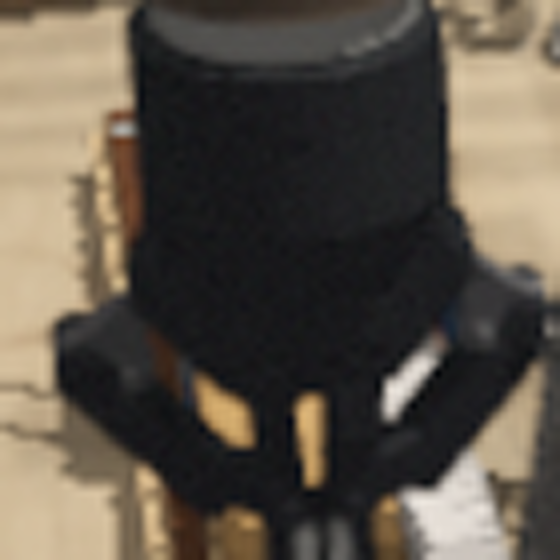

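Emit:
{"name": "move_arm", "arguments": {
  "moves": [
    [[0,-0.01,0,0,0,0,1],[0,-0.03,0,0,0,0,1],[0,-0.04,0,0,0,0,1],[0,-0.02,0.03,0,0,0,1],[-0.02,0,0.06,0,0,0,1],[-0.06,0,0.06,0,0,0,1],[-0.07,0,0.05,0,0,0,1],[-0.07,0,0.04,0,0,0,1]]
  ]
}}

```text
clock: 13.32
eef_pos: [0.3313, 0.0098, 0.1635]
tool_rot: [0.703, 0.711, 0.002, -0.004]
ft_force: [-0.9, 0.6, 0.7]
grip_width: 0.0001
```

Emit:
{"name": "move_arm", "arguments": {
  "moves": [
    [[-0.04,0,0.06,0,0,0,1],[0,0,0.02,0,0,0,1],[0,0,0,0,0,0,1],[0,0,0,0,0,0,1],[0,0,0,0,0,0,1]]
  ]
}}

```text
clock: 13.73
eef_pos: [0.3051, 0.0103, 0.2082]
tool_rot: [0.704, 0.711, 0.006, -0.003]
ft_force: [-0.1, -0.6, -0.6]
grip_width: 0.0001
```

```bash
python3 o.py 10; python3 - <<'E'
from h import *
a=cv2.imread('pics/side10.png')[180:260,170:250];cv2.imwrite('pics/os10c.png',cv2.resize(a,None,fx=7,fy=7,interpolation=cv2.INTER_CUBIC))
c=load('top10')
for v0,v1 in ((264,268),(270,275)):
    g=c['pixels'][v0:v1].astype(int).mean(0).round(); print([(u,g[u].tolist()) for u in range(268,278)])
E
```

```text
oak left edge u [320, 320, 320, 320, 320, 320, 320, 320, 320, 320, 320, 320, 320]
knob 31 [0.4743 0.2257 0.1044]
[0.3048 0.0103 0.2076] [ 0.1  0.3 -0.4]
[(268, [62.0, 70.0, 89.0]), (269, [60.0, 64.0, 78.0]), (270, [62.0, 63.0, 72.0]), (271, [70.0, 64.0, 65.0]), (272, [82.0, 69.0, 58.0]), (273, [96.0, 78.0, 59.0]), (274, [120.0, 96.0, 70.0]), (275, [150.0, 120.0, 86.0]), (276, [170.0, 137.0, 98.0]), (277, [178.0, 144.0, 102.0])]
[(268, [71.0, 84.0, 110.0]), (269, [72.0, 88.0, 118.0]), (270, [81.0, 91.0, 118.0]), (271, [109.0, 99.0, 106.0]), (272, [140.0, 115.0, 94.0]), (273, [159.0, 129.0, 93.0]), (274, [170.0, 139.0, 98.0]), (275, [180.0, 147.0, 104.0]), (276, [184.0, 150.0, 107.0]), (277, [184.0, 150.0, 107.0])]
```

View pics/top10.png

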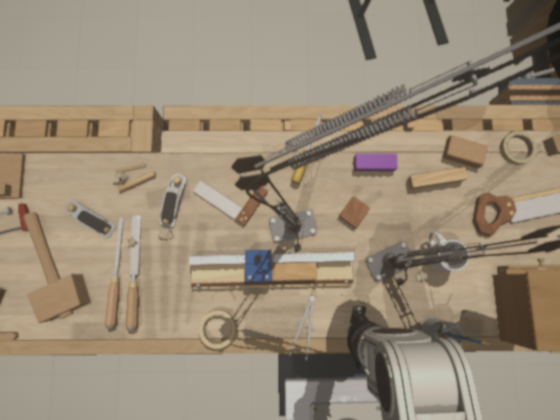

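View pics/ot10.png

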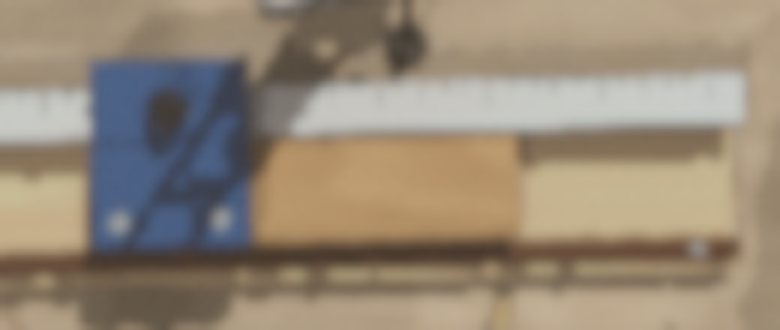

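View pics/os10c.png

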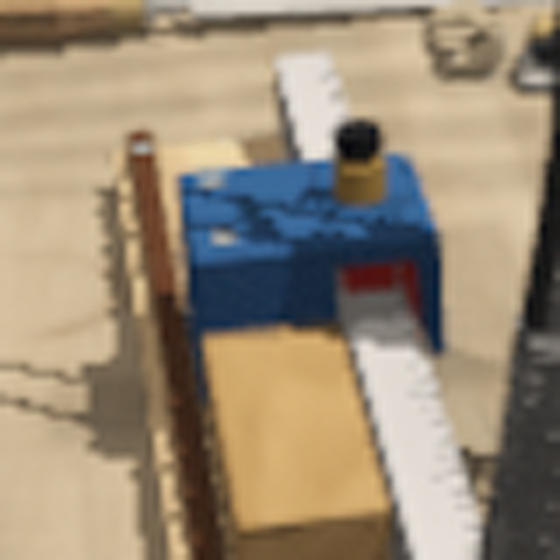

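```bash
python3 - <<'E'
from h import *
c=load('top10');P=cloud(c);x,y,z=P[...,0],P[...,1],P[...,2]
m=np.zeros(z.shape,bool);m[262:277,272:330]=1;m&=(z>.045)&(z<.056)&(x<.463)
q=P[m];print(np.percentile(q,[1,50,99],axis=0).round(4)); print(cv2.minAreaRect((q[:,:2]*1000).astype(np.float32)))
c0=load('top0');d=np.abs(c['pixels'].astype(int)-c0['pixels']).max(-1)
for n,b in dict(square=(175,225,190,270),plane=(170,230,155,190),walnut=(190,235,335,375)).items(): print(n,(d[b[0]:b[1],b[2]:b[3]]>40).mean().round(3))
print(job_done())
E
```

```text
[[0.4262 0.0729 0.0469]
 [0.4437 0.1319 0.0509]
 [0.4622 0.1909 0.0551]]
((444.2518310546875, 131.53421020507812), (118.84192657470703, 34.61116409301758), 89.03182983398438)
square 0.0
plane 0.0
walnut 0.0
the job is handed in; nothing more can be done
None
```

I set up the jig by pushing only and handed the job in at about 14 s; no verdict was reported.

- **Stop:** With shut fingertips I pushed the blue stop along the fence. The force rose to about 6 N on the red ramp, then vanished. The pin knob rose about 2 mm and came back to its starting height. The knob ended at y 0.2257 m and the notch is at about 0.226 m.
- **Oak:** I backed off, went round to the oak's right end, and slid it along the channel. About 2.5 N of resistance showed it had butted against the stop. It nudged the stop by about 1 mm at most, which is within the measuring noise and still well inside the 3 mm limit.
- **Last checks after retracting:**
  - The oak's end measures y 0.191 m and the stop's face 0.1907 m.
  - The oak lies flat and square in the channel.
  - The pin is down.
  - The picture around the try square, block plane and walnut is unchanged.
  - The tool is clear and the wrist force reads about zero.
- **Anomalies:**
  - One wrist-force reading of about 6 N appeared while the arm was settling in free space. It was gone two rows later.
  - The TCP wandered by up to about 9 mm after the fast moves, and I corrected it before each push.

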